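# Hold the wheel lathe's spindle brake off with its key

## Task

Release the spindle brake of the green wheel lathe with its key: take the key (the one with the flat bow, not the T-bar driver beside it) out of the wooden rack, push it into the keyhole on top of the housing at the end of the lathe, wiggling it past the sticky pins until its collar is fully home, then turn it a quarter turn clockwise seen from above, to the stop. The key springs back if let go, so finish while still gripping it and holding it turned and fully home; leave everything else on the counter where it is.

Things in the scene. Friction and masses are not known exactly. Their poses are not given: they have to be found in the camera images.
- key_bow (a point): centre of the bow of the upright steel key, where it is gripped (z up). Bow: flat plate with a dark round hole, 40 mm wide along x, 12 thick along y, 36 high, this point half-way up. Below it a 12 mm thin neck, then a round collar (30 mm across, 5 thick) whose underside is 35 mm below this point and rests on the rack. Weight about 90 g
- key_foot (a point): lowest point of the key, 61.5 mm below the bow's centre on its axis. Below the collar a 7 mm round stem, 26.5 mm long, ends here in a flat bit 26 mm wide along x, 7 thick along y, 10 high, with tapered ends. The key is symmetrical: it fits either way round
- rack: low pale wood rack fixed to the counter, 170 (x) x 64 (y) x 40 mm high, origin under its centre. Two slots along its x, 45 mm either side of the centre: one holds the key (either one), the other the T-bar driver. Both lift straight up
- lathe: green cast lathe bolted to the counter; origin on the counter below the keyhole, z up, bed along y. Key housing 84 x 84 mm, 110 mm high, round the origin; headstock from y = 137 mm on, 137 mm high; white wheel and crank beyond it
- keyhole (a point): centre of the keyhole's mouth in the housing's steel top plate, x along the slot, z up. Slot 28.5 x 9.5 mm (1.25 mm clear of the bit each side), 3 mm bevelled lip, through a 14 mm plate, in which the key cannot turn. Fully home the collar lands on the plate, a firm stop, bow centre 35 mm above this point; only then (within about 2 mm) is the bit free to turn below
- keyway (a point): point in the slot 7 mm below its mouth, between two sticky pins at the slot's ends (2 to 14 mm down) that stand out by an unknown amount. Usually 5 to 15 N of push passes them; sometimes the bit jams and pushing harder is no use: with about 10 N of push, wiggle it 2 to 3 degrees of yaw and just under 1 mm both ways along the slot. A pin once passed stays back
- barrel (a joint): turn of the lock barrel below the plate, rad: 0 at rest, grows as the key turns clockwise seen from above, stop at 1.5. The key has about 0.1 rad of play in it, so the stop comes at about 1.6 rad of key turn. A spring (0.07 N m at rest, 0.2 N m at the stop) turns it back when not held
- driver: the hex driver, the key's neighbour in the rack: like the key, but with a round T-bar handle (14 mm thick, 64 mm long along its x) in place of the flat bow; stands in the other slot. Leave it. Origin at the foot of its stem, 26.5 mm below its collar
- hanger: polished truck hanger, 200 mm axle lying along its y, 43 mm high; bystander, origin under its centre
- calliper: steel calliper lying flat, 190 mm along its x; bystander, origin under its middle
- bin: open black plastic shaving bin, 120 x 140 x 80 mm; bystander, origin under its centre
- wheel0: loose white wheel lying flat, 52 mm across, 32 mm high; bystander, origin under its centre
- wheel1: second such loose white wheel; bystander, origin under its centre
- tin: round aluminium tin of bearings, 66 mm across, 60 mm high; bystander, origin under its centre
Things that resemble listed ones, but are neither listed nor needed, are in the scene too. What is shaped like the part that bears key_bow but red is not meant.

How it is judged:
By the outcome, as a careful person would: the job done as asked, in the order asked, and still so for the second after the job is handed in, while the arm keeps its last pose, push and grip.
It also fails if it takes over 45 s, if anything falls off the work surface, if the arm or the gripper's body presses on something with over 40 N, if the wrist force passes 120 N, or if a joint passes its speed limit or range.

## Robot

A 6-joint arm with a two-finger parallel gripper is mounted at the origin on the work surface. World frame = base frame: x ahead of the robot, y to its left, z up, the work surface at z = 0. Lengths are in m, angles in rad, forces in N, time in s.
With the tool pointing down it reaches from about 0.375 to 0.825 m from the base axis. Payload 5.5 kg.
Tool frame: the origin (TCP) lies midway between the tips of the shut fingers; the grasp point (between the pads) lies 19 mm behind it; z points along the fingers, y is the line along which they close (so a half turn about z gives the same grasp; the last joint's range is limited). The gripper opens to 85 mm and grips with 20 to 120 N. Pads are 22 mm wide; open, the fingers measure 114 mm over their backs; the gripper's body (76 mm by 85 mm) begins 54 mm behind the grasp point. The pads swing forward as they close: fully open they stand 13 mm farther back than shut.
Start: joints at [-1.261, 0.314, -0.047, 1.21, 0, 1.571], TCP at [0.183, -0.571, 0.231] pointing down, gripper open.
Joint ranges: [-2.67, 2.67], [-0.69, 1.73], [-1.03, 1.25], [-2.08, 2.16], [-1.42, 1.45], [-3.14, 3.14]. Speed limits (rad/s): [2.39, 2.39, 3.01, 3.14, 3.14, 3.14].

## Interface

Orientations are given as a unit quaternion [w, x, y, z].
In Python, from station import * gives the robot as it stands.
- The arm moves only by the tool carry_out, never from a script. Its argument "plan" is a list of rows, each a list of 3 entries, a list of its own where there are three numbers: the shift along the tool's x, y, z in units of 4 cm (1.0 is 4 cm), then the turn, a rotation vector about the tool's x, y, z in units of 5 degrees (1.0 is 5 degrees), then the closure, from -1 (fully open) to 1 (shut), so that 0 is half open. In form: [[[tx, ty, tz], [wx, wy, wz], hand], ...]. A call has 1 to 8 rows; each row shifts and turns the commanded pose from where the row before left it, along the tool's axes as they then stand; what a row does not reach is not made up. A row lasts 1/8 s, in which the tool goes at most 62.5 mm and 10.7 degrees, less where a joint would pass 70% of its speed; a pose out of reach is approached as far as the arm can. A call with a number of a shift or a turn outside -1 to 1 is refused whole. A call with a gripper value outside its range is refused whole. The fingers move at their own pace and stop on an object; the grip force is fixed at half the most. Time passes only in rows, so rows that do not move let the fingers close. It gives the time, the measured TCP pose, the force, the opening and the grip force at its end, in the units of the state.
- get_state(): the state, without advancing time (a new reading comes with each control period).
- camera(name): name is "scene" or "top"; returns the picture (420x560x3 uint8, red, green, blue); there is no depth.
- camera_info(name): a dict with "fx", "fy", "cx", "cy" (pixels), "position" and "orientation" of the camera in the world. Camera axes: x right, y up, looking along -z (the intrinsics and any distortion apply to the point x, -y, -z); pixel columns grow to the right and rows downward; lengths in m; the calibration is good to about 2 mm. A picture is of the moment at which its call begins. camera_info takes no time and is no camera call.
- hand_in(): hands the job in; it is judged then, once.
Trained networks look in the newest picture that a camera, given by its name, has taken for a name from the list of things; names that differ only in an ending like _2 or _b are one class to them, and where a whole thing is asked for, a point or a joint stands for the part that bears it (a point fixed in the world has none). Each returns a list of dicts, best first, with "confidence" (0 to 1); they miss things now and then, are a little off and sometimes report something else, mostly with a low value. They report only what shows in the picture. A call takes as long as a camera call. They do not tell look-alikes from the thing itself.
- cut_out(target, camera): "pixels" (420x560 bool, what is visible of it).
- pinpoint(target, camera): "point" ([x, y, z] in m, in world coordinates, good to about 4 mm: a listed point, or the origin of a listed thing).
The state is a dict: "clock": time; "joint_positions": joint angles; "joint_vel": joint speeds; "joint_torque": joint torques, N m; "tool_pos": TCP position; "eef_rot": TCP orientation; "force": force on the tool from outside, world axes, zero at the start; "wrist_torque": the same for the moment, N m; "finger_gap": finger opening in m; "gripper_force": force on a finger pad.
Only numpy, scipy, OpenCV 4.12 (cv2) and the standard library are available. Lean on these libraries where they do the work, as an engineer would, in place of code of your own. Each camera call takes 0.05 s, during which the arm holds its last target. There are 200 camera calls.

## Working session

There is one attempt and no reset: what is moved stays moved. The work goes in short steps, Python scripts to look and compute and a tool call to move; the robot and the scene stay as the last step left them, time stands still between calls to the robot, and variables do not carry over. Pictures are saved under pics/ and viewed, at most 10 in all, crops included, and the job is handed in when it is done.

Besides the shell and the picture viewer there is one more tool, called after "Request:" as a command line: name --argument value ..., lists and objects as JSON in quotes. carry_out: Moves the arm, as the interface text tells. Its arguments: {"type":"object","properties":{"plan":{"type":"array"}},"required":["plan"]}

```bash
mkdir -p pics; python3 - <<'E'
from station import *
import cv2,numpy as np
for c in("scene","top"):
    im=camera(c); cv2.imwrite(f"pics/{c}0.png",im[:,:,::-1]); i=camera_info(c); print(c,i)
    for t in("key_bow","key_foot","keyhole","driver","rack","lathe"):
        print(t,[(np.round(d["point"],4).tolist(),round(d["confidence"],2)) for d in pinpoint(t,c)[:3]])
s=get_state();print({k:np.round(v,3).tolist() for k,v in s.items()})
E
```

```text
scene {'fx': 425.77443772991063, 'fy': 425.77443772991063, 'cx': 281.7524222520923, 'cy': 211.40527260126507, 'position': array([ 1.06849108, -0.06744731,  0.71455677]), 'orientation': array([0.59306722, 0.21420003, 0.25628721, 0.73260254])}
key_bow [([0.5594, -0.2563, 0.0713], 0.76), ([0.6526, -0.1928, 0.0601], 0.75), ([0.5809, -0.1632, 0.064], 0.68)]
key_foot [([0.6508, -0.1918, -0.0028], 0.88), ([0.4944, -0.4241, 0.0001], 0.81), ([0.5602, -0.2613, 0.0137], 0.79)]
keyhole [([0.6045, 0.1389, 0.1146], 0.8), ([0.5076, -0.2525, -0.0015], 0.23)]
driver [([0.4723, -0.2527, 0.0144], 0.46)]
rack [([0.5132, -0.2499, -0.0007], 0.68)]
lathe [([0.6052, 0.1344, -0.0018], 0.62)]
top {'fx': 504.30613249218067, 'fy': 504.30613249218067, 'cx': 282.7167510940784, 'cy': 210.32849894876443, 'position': array([ 0.46241024, -0.13477397,  1.04597832]), 'orientation': array([-0.70580033, -0.02999072,  0.04019948,  0.70663318])}
key_bow [([0.6455, -0.1901, 0.0619], 0.8), ([0.5988, -0.4005, -0.0028], 0.7), ([0.5806, -0.1618, 0.0607], 0.6)]
key_foot [([0.4906, -0.4255, -0.0016], 0.66), ([0.6513, -0.1866, 0.0023], 0.56)]
keyhole [([0.6062, 0.1336, 0.1103], 0.73), ([0.6877, -0.2841, -0.003], 0.4)]
driver [([0.467, -0.2531, 0.012], 0.85)]
rack [([0.5084, -0.2544, -0.0028], 0.74)]
lathe [([0.6083, 0.1336, -0.0017], 0.93)]
{'clock': 0.7, 'joint_positions': [-1.261, 0.313, -0.047, 1.21, -0.0, 1.571], 'joint_vel': [0.0, -0.002, 0.001, -0.0, 0.0, -0.002], 'joint_torque': [0.001, -53.929, 33.998, 0.001, 0.0, -0.0], 'tool_pos': [0.183, -0.571, 0.231], 'eef_rot': [0.0, 0.988, 0.154, 0.0], 'force': [0.162, -0.421, -0.68], 'wrist_torque': [-0.052, 0.001, -0.033], 'gripper_force': 0.0, 'finger_gap': 0.085}
```

View pics/scene0.png

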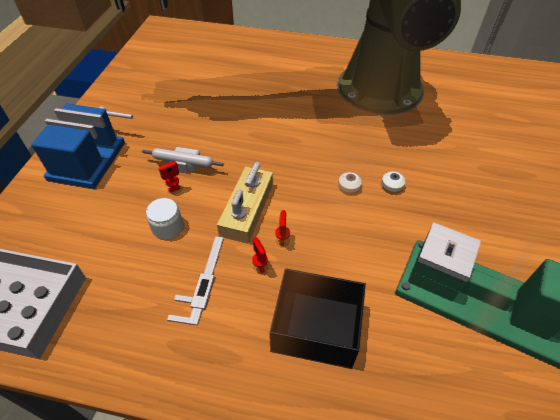

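View pics/top0.png

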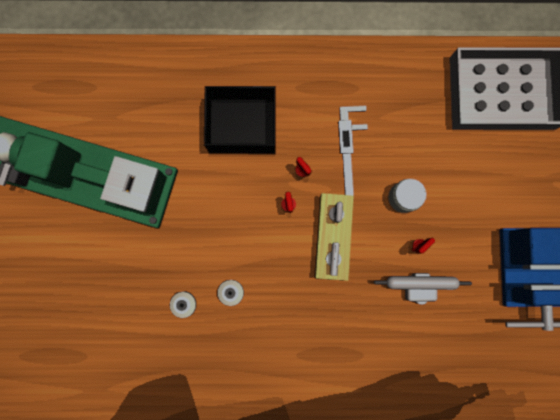

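The scene shows the steel flat-bow key candidate at (238,203) in the rack, and the T-bar driver at (253,175). The red look-alikes are at (283,225), (260,255) and (170,178). In the top view the key is near (338,212), the driver at (334,258) and the keyhole at (130,184). Next I'll check the choice in a close crop.

```bash
python3 - <<'E'
import cv2,numpy as np
s=cv2.imread("pics/scene0.png");t=cv2.imread("pics/top0.png")
f=lambda im,x,y,w,h,W,H:cv2.resize(im[y:y+h,x:x+w],(W,H),interpolation=cv2.INTER_CUBIC)
a=np.hstack([f(s,215,155,66,50+5,400,333),f(t,314,192,66,55,400,333)])
b=np.hstack([f(s,415,220,66,44,400,267),f(t,97,152,66,44+12,400,267+0) if 0 else f(t,97,162,66,44,400,267)])
cv2.imwrite("pics/crop1.png",np.vstack([a,b]))
E
```

```text
(no output)
```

View pics/crop1.png

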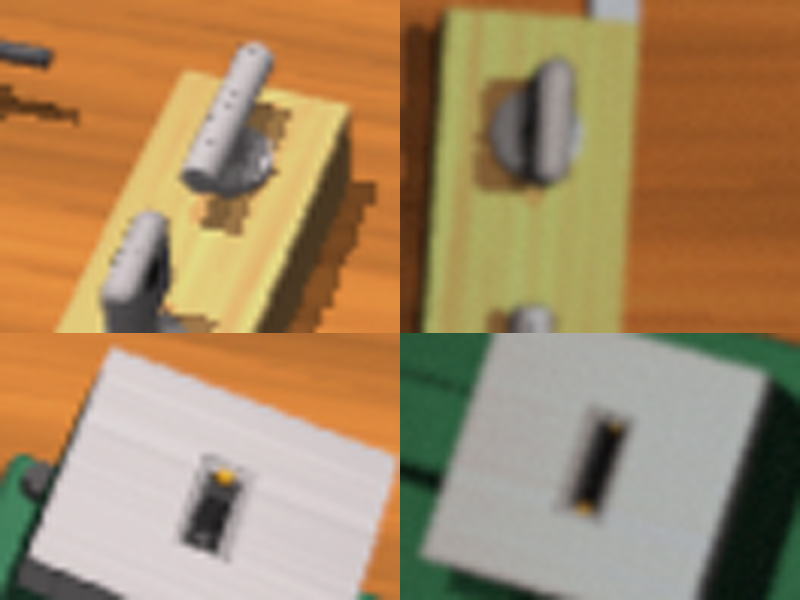

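The crop confirms it: the flat bow with the hole is the key at scene (238,203), top (338,212), and the T-bar is the driver. The slot shows clearly at top (130,184). Now the precise poses and yaws.

```bash
cat > h.py <<'E'
from station import *
import cv2,numpy as np
from scipy.spatial.transform import Rotation as R
def cam(c):
    i=camera_info(c); q=i["orientation"]; return i,R.from_quat([q[1],q[2],q[3],q[0]]).as_matrix(),np.array(i["position"])
def proj(c,P):
    i,M,p=cam(c); v=(np.atleast_2d(P)-p)@M; return np.c_[i["cx"]+i["fx"]*v[:,0]/-v[:,2], i["cy"]-i["fy"]*v[:,1]/-v[:,2]]
def back(c,uv,z):
    i,M,p=cam(c); uv=np.atleast_2d(uv); d=np.c_[(uv[:,0]-i["cx"])/i["fx"],-(uv[:,1]-i["cy"])/i["fy"],-np.ones(len(uv))]@M.T
    return p+d*((z-p[2])/d[:,2])[:,None]
def rect(c,m,z):
    "min-area rectangle on plane z of mask: centre, size, yaw of long side deg"
    cs,_=cv2.findContours(m.astype(np.uint8),cv2.RETR_EXTERNAL,cv2.CHAIN_APPROX_NONE)
    k=max(cs,key=cv2.contourArea).reshape(-1,2); P=back(c,k,z)[:,:2]
    (x,y),(w,h),a=cv2.minAreaRect((P*1000).astype(np.float32))
    if h>w:w,h,a=h,w,a+90
    return np.round([x,y,w,h,(a+90)%180-90],1)
E
python3 - <<'E'
from h import *
for c in("top","scene"):
    im=camera(c)
    for t,z in(("rack",.04),("key_bow",.093),("driver",.09)):
        for d in cut_out(t,c)[:4]:
            m=d["pixels"]; print(c,t,round(d["confidence"],2),np.argwhere(m).mean(0)[::-1].round(1),m.sum(),rect(c,m,z))
    # slot + plate
    g=im.astype(int); u,v=proj(c,[.606,.1345,.11])[0].round().astype(int); x0,y0=u-35,v-35
    sub=g[y0:y0+70,x0:x0+70]; 
    plate=(sub.min(2)>110); full=np.zeros(im.shape[:2],bool); full[y0:y0+70,x0:x0+70]=plate
    print(c,"plate",rect(c,full,.11))
    cs,_=cv2.findContours(full.astype(np.uint8),cv2.RETR_EXTERNAL,cv2.CHAIN_APPROX_NONE);k=max(cs,key=cv2.contourArea)
    hull=cv2.fillPoly(np.zeros(im.shape[:2],np.uint8),[cv2.convexHull(k)],1)
    hull=cv2.erode(hull,np.ones((9,9)))>0
    for th in(90,130):
        dk=hull&(im.min(2)<th); print(c,"slot",th,dk.sum(),rect(c,dk,.11))
print(proj("top",[[.5,-.25,0],[.6,-.25,0],[.5,-.15,0],[.56,-.256,.075]]).round(1))
E
```

```text
top rack 0.87 [333. 236.] 2344 [ 510.8 -250.2  170.5   68.9   -4.1]
top key_bow 0.81 [301.8 167.7] 230 [ 638.9 -183.8   38.3   27.4   44.4]
top key_bow 0.78 [336.6 212.5] 231 [ 554.2 -249.9   38.2   26.7   -0. ]
top key_bow 0.77 [288.  202.6] 199 [ 573.3 -160.6   34.3   27.2  -26.5]
top key_bow 0.68 [333.4 236.1] 2356 [ 508.6 -245.5  162.6   65.9   -4.8]
top driver 0.85 [333.4 259.8] 302 [ 464.3 -243.5   58.4   26.5   -0.6]
top plate [606.7 139.2  84.6  84.5  73.5]
top slot 90 77 [605.8 138.5  28.4   9.3 -18.3]
top slot 130 121 [606.5 138.7  32.1  13.1 -16.8]
scene rack 0.77 [245.5 207.3] 2041 [ 522.9 -249.5  195.    77.5   -3.1]
scene rack 0.7 [447.7 251.3] 38 [560.6 155.5  17.9   9.3  -2.2]
scene key_bow 0.83 [282.5 229.2] 317 [ 610.5 -154.8   81.9   25.4   12.3]
scene key_bow 0.7 [237.7 205.9] 303 [ 574.4 -249.8   72.1   26.2   16.1]
scene key_bow 0.66 [258.9 255.5] 358 [ 676.6 -182.6   70.4   25.9   13.1]
scene key_bow 0.57 [170.3 175.2] 428 [ 531.9 -401.8   82.7   36.7   31.6]
scene driver 0.58 [252.6 176.4] 248 [ 488.8 -237.1   71.2   29.4   -5.4]
scene plate [605.4 137.4  85.   85.  -16.6]
scene slot 90 60 [607.  136.2  27.6   7.6 -16.1]
scene slot 130 78 [607.2 136.1  29.7   9.2 -18.2]
[[331.  242.3]
 [330.4 194.4]
 [282.8 242.3]
 [338.  209.9]]
```

Request:
carry_out --plan '[[[0.94,-0.39,0],[0,0,0],-1],[[0.94,-0.39,0],[0,0,0],-1],[[0.94,-0.39,0],[0,0,0],-1],[[0.94,-0.39,0],[0,0,0],-1],[[0.94,-0.39,0],[0,0,0],-1],[[0.94,-0.39,0],[0,0,0],-1],[[0.94,-0.39,0],[0,0,0],-1],[[0.94,-0.39,0],[0,0,-1],-1]]'

```text
clock: 2.1
tool_pos: [0.4323, -0.36, 0.2314]
eef_rot: [0.0, 0.98, 0.198, 0.0]
force: [-0.5, -0.6, 0.5]
finger_gap: 0.0854
gripper_force: 0.0
```

```bash
cat >> h.py <<'E'
def rel(target,yaw,g=None):
    "remaining shift in tool axes (units of 4 cm) and tool-z turn (units of 5 deg)"
    s=get_state(); q=s["eef_rot"]; M=R.from_quat([q[1],q[2],q[3],q[0]]).as_matrix()
    y=np.degrees(np.arctan2(M[1,0],M[0,0])); D=M.T@(np.array(target)-s["tool_pos"])/.04
    Z=np.degrees(R.from_matrix(M.T@(R.from_euler("z",yaw,degrees=True)*R.from_euler("x",180,degrees=True)).as_matrix()).as_rotvec())/5
    print("t",round(s["clock"],2),"pos",np.round(s["tool_pos"],4),"yaw",round(y,2),"q1,q6",np.degrees(s["joint_positions"])[[0,5]].round(1),"F",np.round(s["force"],1),"T",np.round(s["wrist_torque"],2),"gap",round(float(s["finger_gap"]),4))
    print("shift",D.round(3),"turn",Z.round(3))
E
python3 -c "
from h import *
rel([.555,-.2555,.231],176)"
```

```text
t 2.1 pos [ 0.4323 -0.36    0.2314] yaw 22.87 q1,q6 [-39.8 117.3] F [-0.5 -0.6  0.5] T [-0.02  0.03  0.05] gap 0.0854
shift [ 3.841 -1.214  0.011] turn [ 3.0000e-03  4.0000e-03 -3.0625e+01]
```

Request:
carry_out --plan '[[[0.96,-0.3,0],[0,0,0],-1],[[0.96,-0.3,0],[0,0,0],-1],[[0.96,-0.3,0],[0,0,0],-1],[[0.96,-0.3,0],[0,0,-1],-1],[[0,0,0],[0,0,-1],-1],[[0,0,0],[0,0,-1],-1],[[0,0,0],[0,0,-1],-1],[[0,0,0],[0,0,-1],-1]]'

```text
clock: 3.1
tool_pos: [0.5545, -0.2571, 0.2312]
eef_rot: [-0.0, 0.914, 0.406, -0.0]
force: [-0.1, 0.1, 0.1]
finger_gap: 0.0855
gripper_force: 0.0
```

Request:
carry_out --plan '[[[0,0,0],[0,0,-1],-1],[[0,0,0],[0,0,-1],-1],[[0,0,0],[0,0,-1],-1],[[0,0,0],[0,0,-1],-1],[[0,0,0],[0,0,-1],-1],[[0,0,0],[0,0,-1],-1],[[0,0,0],[0,0,-1],-1],[[0,0,0],[0,0,-1],-1]]'

```text
clock: 4.1
tool_pos: [0.5545, -0.2572, 0.2313]
eef_rot: [0.0, 0.72, 0.694, 0.0]
force: [-0.4, -0.7, -0.2]
finger_gap: 0.0854
gripper_force: 0.0
```

Request:
carry_out --plan '[[[0,0,0.2],[0,0,-1],-1],[[0,0,0.2],[0,0,-1],-1],[[0,0,0.2],[0,0,-1],-1],[[0,0,0.2],[0,0,-1],-1],[[0,0,0.2],[0,0,-1],-1],[[0,0,0.2],[0,0,-1],-1],[[0,0,0.2],[0,0,-1],-1],[[0,0,0.2],[0,0,-1],-1]]'

```text
clock: 5.1
tool_pos: [0.5545, -0.2572, 0.167]
eef_rot: [0.0, 0.439, 0.898, -0.0]
force: [-0.4, 0.0, 0.5]
finger_gap: 0.0856
gripper_force: 0.0
```

Request:
carry_out --plan '[[[0,0,0],[0,0,-1],-1],[[0,0,0],[0,0,-1],-1],[[0,0,0],[0,0,-1],-1],[[0,0,0],[0,0,-1],-1],[[0,0,0],[0,0,-1],-1],[[0,0,0],[0,0,-1],-1],[[0,0,0],[0,0,-1],-1],[[0,0,0],[0,0,-1],-1]]'

```text
clock: 6.1
tool_pos: [0.5545, -0.2572, 0.1673]
eef_rot: [-0.0, 0.105, 0.994, -0.0]
force: [0.3, -0.3, 0.2]
finger_gap: 0.0853
gripper_force: 0.0
```

```bash
python3 - <<'E'
from h import *
rel([.555,-.2555,.056],176)
for c in("top","scene"):
    im=camera(c)
    for d in pinpoint("key_bow",c)[:5]:
        print(c,np.round(d["point"],4),round(d["confidence"],2))
cv2.imwrite("pics/s2.png",cv2.resize(im[100:260,150:350],(800,640))[:600,:,::-1])
E
```

```text
t 6.1 pos [ 0.5545 -0.2572  0.1673] yaw 167.91 q1,q6 [-24.9 -12.8] F [ 0.3 -0.3  0.2] T [-0.05 -0.03 -0.04] gap 0.0853
shift [-0.004  0.045  2.782] turn [-0.    -0.    -1.617]
top [ 0.578  -0.1621  0.0648] 0.77
top [ 0.6503 -0.1889  0.0643] 0.52
scene [ 0.4928 -0.4263  0.0631] 0.67
scene [ 0.5768 -0.164   0.0635] 0.66
scene [ 0.5567 -0.2562  0.0728] 0.63
scene [ 0.6536 -0.1917  0.0586] 0.59
```

View pics/s2.png

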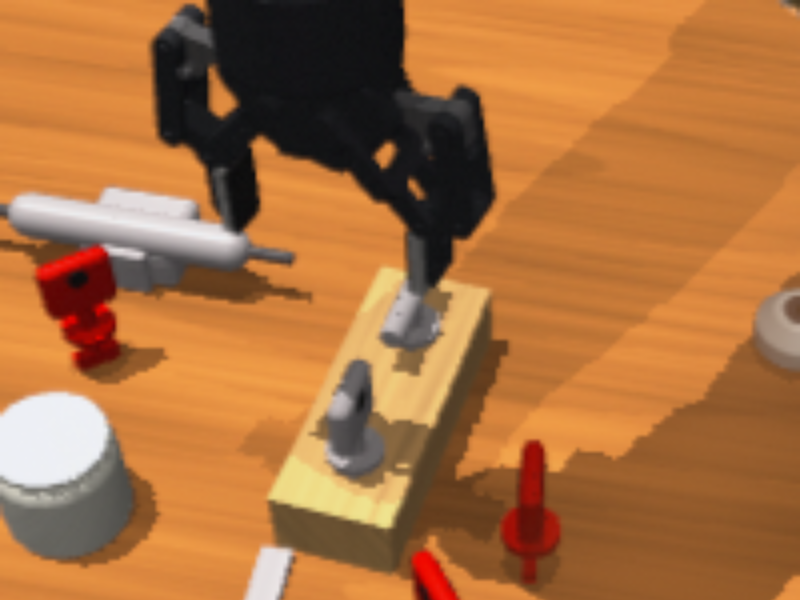

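The gripper is open above the rack, with the key's bow at crop (350,410), clear of the driver and the red look-alikes. Now descending and gripping.

Request:
carry_out --plan '[[[-0.02,0.04,0.4],[0,0,-0.8],-1],[[0,0,0.5],[0,0,-0.8],-1],[[0,0,0.5],[0,0,0],-1],[[0,0,0.5],[0,0,0],-1],[[0,0,0.5],[0,0,0],-1],[[0,0,0.37],[0,0,0],-1],[[0,0,0],[0,0,0],-1],[[0,0,0],[0,0,0],0]]'

```text
clock: 7.3
tool_pos: [0.556, -0.256, 0.0571]
eef_rot: [0.0, 0.037, 0.999, -0.0]
force: [0.4, 0.8, -0.4]
finger_gap: 0.0697
gripper_force: 0.0
```

Request:
carry_out --plan '[[[0,0,0],[0,0,0],1],[[0,0,0],[0,0,0],1],[[0,0,0],[0,0,0],1],[[0,0,0],[0,0,0],1],[[0,0,0],[0,0,0],1],[[0,0,0],[0,0,0],1]]'

```text
clock: 8.05
tool_pos: [0.5558, -0.2559, 0.0569]
eef_rot: [0.0, 0.037, 0.999, -0.0]
force: [-0.7, 1.4, 4.9]
finger_gap: 0.0112
gripper_force: 58.9
```

```bash
python3 -c "
from h import *
rel([.606,.138,.2],163.5)
im=camera('scene');cv2.imwrite('pics/s3.png',cv2.resize(im[120:260,170:330],(640,560))[:,:,::-1])"
```

```text
t 8.05 pos [ 0.5558 -0.2559  0.0569] yaw 175.75 q1,q6 [-24.7 -20.5] F [-0.7  1.4  4.9] T [0.18 0.14 0.03] gap 0.0112
shift [-0.523  9.913 -3.579] turn [-1.00e-03  7.00e-03  2.45e+00]
```

View pics/s3.png

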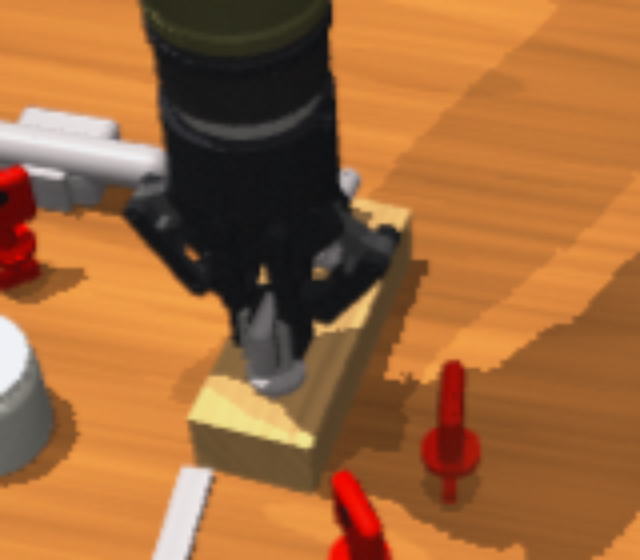

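Request:
carry_out --plan '[[[0,0,-0.3],[0,0,0],1],[[0,0,-0.5],[0,0,0],1],[[0,0,-0.6],[0,0,0],1],[[0,0,-0.8],[0,0,0],1],[[0,0,-0.8],[0,0,0],1],[[0,0,-0.58],[0,0,0],1],[[0,0.5,0],[0,0,0],1],[[0,0.9,0],[0,0,0],1]]'

```text
clock: 9.1
tool_pos: [0.5593, -0.1992, 0.199]
eef_rot: [-0.0, 0.038, 0.999, 0.0]
force: [-0.0, -0.3, 0.1]
finger_gap: 0.0114
gripper_force: 58.5
```

Request:
carry_out --plan '[[[-0.06,1,0],[0,0,0],1],[[-0.06,1,0],[0,0,0],1],[[-0.06,1,0],[0,0,0],1],[[-0.06,1,0],[0,0,0],1],[[-0.06,1,0],[0,0,0],1],[[-0.06,1,0],[0,0,0],1],[[-0.06,1,0],[0,0,0],1],[[-0.06,0.8,0],[0,0,0],1]]'

```text
clock: 10.1
tool_pos: [0.6006, 0.1123, 0.1983]
eef_rot: [-0.001, 0.036, 0.999, -0.0]
force: [0.5, 0.4, -0.6]
finger_gap: 0.0113
gripper_force: 58.5
```

Request:
carry_out --plan '[[[0,0.5,0],[0,0,1],1],[[0,0.2,0],[0,0,1],1],[[0,0,0],[0,0,0.45],1],[[0,0,0],[0,0,0],1]]'

```text
clock: 10.6
tool_pos: [0.6034, 0.1385, 0.1984]
eef_rot: [-0.001, 0.143, 0.99, -0.0]
force: [-0.5, -0.2, -0.7]
finger_gap: 0.0113
gripper_force: 58.5
```

```bash
python3 - <<'E'
from h import *
rel([.6063,.1382,.158],163.5)
ims=[]
tp=get_state()["tool_pos"]
for c in("scene","top"):
    im=camera(c)
    for t in("key_bow","key_foot","keyhole"):
        for d in pinpoint(t,c)[:4]: print(c,t,np.round(d["point"],4),round(d["confidence"],2))
    u,v=proj(c,tp)[0].astype(int); ims.append(cv2.resize(im[max(v-35,0):v+65,u-50:u+50],(400,400)) if v+65<420 else im[:400,:400])
    print(c,u,v,proj(c,tp-[0,0,.0425]))
cv2.imwrite("pics/s4.png",np.hstack(ims)[:,:,::-1])
E
```

```text
t 10.6 pos [0.6034 0.1385 0.1984] yaw 163.58 q1,q6 [12.9 29.3] F [-0.5 -0.2 -0.7] T [ 0.02 -0.02  0.02] gap 0.0113
shift [-0.073  0.015  1.01 ] turn [-0.01  -0.025  0.017]
scene key_bow [ 0.6535 -0.1923  0.0581] 0.87
scene key_bow [ 0.4902 -0.4282  0.0632] 0.76
scene key_bow [ 0.5778 -0.1644  0.0633] 0.69
scene key_bow [0.6087 0.1358 0.2133] 0.55
scene key_foot [ 0.6505 -0.1923 -0.0026] 0.83
scene key_foot [ 0.4952 -0.4233 -0.0007] 0.79
scene key_foot [0.6059 0.1318 0.1543] 0.76
scene key_foot [ 5.756e-01 -1.614e-01  2.000e-04] 0.64
scene keyhole [0.6039 0.1401 0.1116] 0.85
scene 468 215 [[459.84476979 231.38380474]]
top key_bow [ 0.5801 -0.1615  0.0615] 0.75
top key_bow [ 0.6463 -0.1926  0.0611] 0.71
top key_bow [ 0.7517 -0.0675  0.0012] 0.71
top key_bow [0.6059 0.1363 0.2156] 0.6
top key_foot [ 6.472e-01 -1.861e-01 -3.000e-04] 0.63
top key_foot [ 0.4917 -0.4276  0.0024] 0.57
top key_foot [0.6036 0.1392 0.1527] 0.46
top keyhole [0.6059 0.1341 0.1114] 0.57
top 113 177 [[121.53495775 181.07069435]]
```

View pics/s4.png

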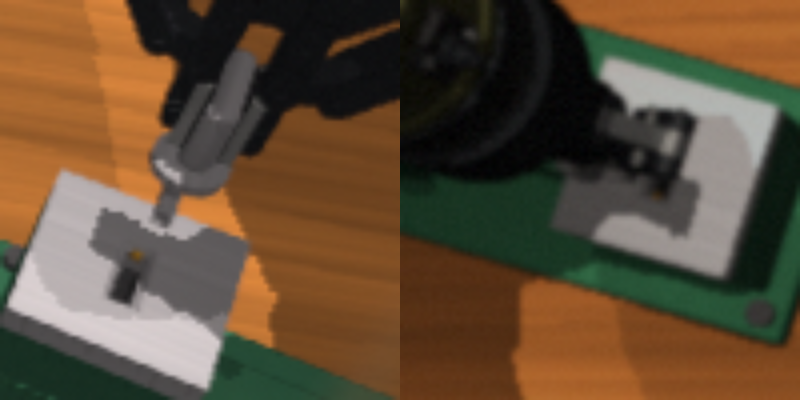

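The key hangs upright in the gripper (crop (190,120)), with its foot at (163,220) above the slot at (125,280). I'll go closer and compare the foot with the mouth.

Request:
carry_out --plan '[[[-0.08,0,0.3],[0,0,0],1],[[0,0,0.4],[0,0,0],1],[[0,0,0.25],[0,0,0],1],[[0,0,0],[0,0,0],1]]'

```text
clock: 11.5
tool_pos: [0.6067, 0.1364, 0.16]
eef_rot: [-0.001, 0.144, 0.99, -0.0]
force: [-0.2, -0.0, -0.5]
finger_gap: 0.0112
gripper_force: 58.5
```

```bash
python3 - <<'E'
from h import *
rel([.6065,.1375,.1525],163.5)
tp=get_state()["tool_pos"]; a=np.radians(-16.5); X=np.array([np.cos(a),np.sin(a),0]);Y=np.array([-X[1],X[0],0])
ims=[]
for c,k in(("scene",10),("top",10)):
    im=camera(c)
    for t in("key_foot",):
        for d in pinpoint(t,c)[:5]:
            if d["point"][1]>0: print(c,t,np.round(d["point"],4),round(d["confidence"],2))
    ft=tp-[0,0,.0425]; u,v=proj(c,ft)[0].astype(int)-20
    cr=cv2.resize(im[v:v+40,u:u+40],(400,400),interpolation=cv2.INTER_CUBIC)
    def poly(P,col):
        q=((proj(c,np.array(P))-[u,v]+.5)*10).astype(np.int32); cv2.polylines(cr,[q],True,col,1)
    S=[(1,1),(1,-1),(-1,-1),(-1,1)]
    poly([ft+X*.013*i+Y*.0035*j for i,j in S],(255,0,0)); poly([ft+[0,0,.01]+X*.013*i+Y*.0035*j for i,j in S],(255,255,0))
    poly([tp-[0,0,.016]+.015*(X*np.cos(t)+Y*np.sin(t)) for t in np.linspace(0,6.28,30)],(0,255,255))
    o=np.array([.6065,.1375,.11]); poly([o+X*.01425*i+Y*.00475*j for i,j in S],(0,255,0))
    ims.append(cr)
cv2.imwrite("pics/s5.png",np.hstack(ims)[:,:,::-1])
E
```

```text
t 11.5 pos [0.6067 0.1364 0.16  ] yaw 163.49 q1,q6 [12.7 29.2] F [-0.2 -0.  -0.5] T [-0.01  0.01  0.02] gap 0.0112
shift [0.013 0.024 0.188] turn [-0.015 -0.029 -0.001]
scene key_foot [0.6149 0.1296 0.1172] 0.81
top key_foot [0.6079 0.1372 0.119 ] 0.5
```

View pics/s5.png

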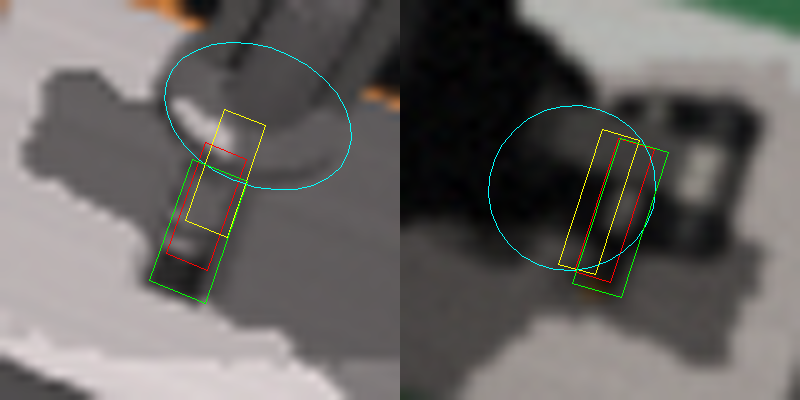

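The predicted bit (red) and mouth (green) agree with the picture to within about 1 to 2 mm: slot end at scene crop (178,293), bit end near (180,250). Now lowering gently into the bevel.

Request:
carry_out --plan '[[[0.014,0.032,0.1],[0,0,0],1],[[0,0,0.07],[0,0,0],1],[[0,0,0.04],[0,0,0],1],[[0,0,0.04],[0,0,0],1]]'

```text
clock: 12.2
tool_pos: [0.6076, 0.1381, 0.1516]
eef_rot: [-0.0, 0.144, 0.99, 0.0]
force: [-0.6, -0.1, -1.7]
finger_gap: 0.0109
gripper_force: 58.5
```

```bash
python3 -c "
from h import *
rel([.6065,.1378,.126],163.5)"
```

```text
t 12.2 pos [0.6076 0.1381 0.1516] yaw 163.5 q1,q6 [12.8 29.3] F [-0.6 -0.1 -1.7] T [-0.01  0.04  0.06] gap 0.0109
shift [ 0.025 -0.015  0.639] turn [ 0.    -0.001 -0.   ]
```

Request:
carry_out --plan '[[[0,0,0.04],[0,0,0],1],[[0,0,0.04],[0,0,0],1],[[0,0,0],[0,0,0],1]]'

```text
clock: 12.58
tool_pos: [0.6075, 0.138, 0.1483]
eef_rot: [-0.0, 0.143, 0.99, -0.0]
force: [-1.2, 0.9, -0.1]
finger_gap: 0.0115
gripper_force: 58.5
```

```bash
python3 -c "
from h import *
rel([.6065,.1378,.126],163.5)"
```

```text
t 12.57 pos [0.6075 0.138  0.1483] yaw 163.5 q1,q6 [12.8 29.3] F [-1.2  0.9 -0.1] T [ 0.02 -0.01 -0.05] gap 0.0115
shift [ 0.023 -0.013  0.559] turn [-0.002 -0.003 -0.   ]
```

Request:
carry_out --plan '[[[0,0,0.05],[0,0,0],1],[[0,0,0.05],[0,0,0],1],[[0,0,0],[0,0,0],1]]'

```text
clock: 12.95
tool_pos: [0.6075, 0.138, 0.1442]
eef_rot: [-0.0, 0.144, 0.99, -0.0]
force: [-0.6, 0.8, -0.3]
finger_gap: 0.0114
gripper_force: 58.5
```

```bash
python3 -c "
from h import *
rel([.6065,.1378,.126],163.5)"
```

```text
t 12.95 pos [0.6075 0.138  0.1442] yaw 163.5 q1,q6 [12.8 29.3] F [-0.6  0.8 -0.3] T [-0.02 -0.03 -0.  ] gap 0.0114
shift [ 0.023 -0.012  0.455] turn [-0.003 -0.003 -0.001]
```

Request:
carry_out --plan '[[[0,0,0.05],[0,0,0],1],[[0,0,0.05],[0,0,0],1],[[0,0,0],[0,0,0],1]]'

```text
clock: 13.32
tool_pos: [0.6076, 0.1384, 0.1413]
eef_rot: [0.0, 0.143, 0.99, 0.0]
force: [-1.5, 0.5, 5.0]
finger_gap: 0.0114
gripper_force: 59.3
```

```bash
python3 -c "
from h import *
rel([.6065,.1378,.126],163.5)"
```

```text
t 13.32 pos [0.6076 0.1384 0.1413] yaw 163.51 q1,q6 [12.8 29.3] F [-1.5  0.5  5. ] T [0.18 0.56 0.01] gap 0.0114
shift [ 0.021 -0.023  0.383] turn [0.011 0.001 0.002]
```

Request:
carry_out --plan '[[[0,0,0.025],[0,0,0.5],1],[[0.02,0,0],[0,0,-0.5],1],[[0,0,0],[0,0,-0.5],1],[[-0.04,0,0],[0,0,0.5],1],[[0,0,0],[0,0,0.5],1],[[0.02,0,0],[0,0,-0.5],1]]'

```text
clock: 14.08
tool_pos: [0.6071, 0.1383, 0.139]
eef_rot: [-0.001, 0.143, 0.99, -0.0]
force: [-1.1, 0.5, -1.8]
finger_gap: 0.0112
gripper_force: 58.3
```

```bash
python3 -c "
from h import *
rel([.6065,.1378,.126],163.5)"
```

```text
t 14.07 pos [0.6071 0.1383 0.139 ] yaw 163.55 q1,q6 [12.8 29.3] F [-1.1  0.5 -1.8] T [ 0.04  0.07 -0.04] gap 0.0112
shift [ 0.01  -0.017  0.324] turn [-0.002 -0.014  0.01 ]
```

The first pin is passed, with no force left. Continuing down.

Request:
carry_out --plan '[[[0,0,0.05],[0,0,0],1],[[0,0,0.05],[0,0,0],1],[[0,0,0],[0,0,0],1]]'

```text
clock: 14.45
tool_pos: [0.6068, 0.1384, 0.1347]
eef_rot: [-0.001, 0.144, 0.99, 0.0]
force: [-2.1, 1.6, -2.8]
finger_gap: 0.0116
gripper_force: 58.3
```

```bash
python3 -c "
from h import *
rel([.6065,.1378,.126],163.5)"
```

```text
t 14.45 pos [0.6068 0.1384 0.1347] yaw 163.49 q1,q6 [12.8 29.3] F [-2.1  1.6 -2.8] T [0.46 0.69 0.02] gap 0.0116
shift [ 0.003 -0.017  0.218] turn [-0.001 -0.021 -0.001]
```

Request:
carry_out --plan '[[[0,0,0.06],[0,0,0],1],[[0,0,0.06],[0,0,0],1],[[0,0,0.04],[0,0,0],1],[[0,0,0],[0,0,0],1]]'

```text
clock: 14.95
tool_pos: [0.6084, 0.138, 0.1291]
eef_rot: [0.001, 0.144, 0.99, -0.0]
force: [-0.7, -0.2, -0.6]
finger_gap: 0.0114
gripper_force: 58.6
```

```bash
python3 -c "
from h import *
rel([.6065,.1378,.126],163.5)"
```

```text
t 14.95 pos [0.6084 0.138  0.1291] yaw 163.48 q1,q6 [12.8 29.3] F [-0.7 -0.2 -0.6] T [ 0.03  0.01 -0.02] gap 0.0114
shift [ 0.044 -0.018  0.078] turn [-0.001  0.015 -0.003]
```

Request:
carry_out --plan '[[[0,0,0.05],[0,0,0],1],[[0,0,0.05],[0,0,0],1],[[0,0,0.025],[0,0,0],1],[[0,0,0],[0,0,0],1]]'

```text
clock: 15.45
tool_pos: [0.6084, 0.1381, 0.1269]
eef_rot: [0.001, 0.144, 0.99, 0.0]
force: [-6.7, -1.9, 17.0]
finger_gap: 0.011
gripper_force: 61.3
```

```bash
python3 -c "
from h import *
rel([.6065,.1378,.126],163.5)"
```

```text
t 15.45 pos [0.6084 0.1381 0.1269] yaw 163.49 q1,q6 [12.8 29.3] F [-6.7 -1.9 17. ] T [-0.37  1.35 -0.01] gap 0.011
shift [ 0.043 -0.021  0.022] turn [ 0.011  0.028 -0.001]
```

Home: firm stop at z=0.1269, exactly 70 mm above the rack grip height. Now turning clockwise (+tool z), keeping the push.

Request:
carry_out --plan '[[[0.02,0,0],[0,0,0.5],1],[[0,0,0],[0,0,1],1],[[0,0,0],[0,0,1],1],[[0,0,0],[0,0,1],1],[[0,0,0],[0,0,0.5],1]]'

```text
clock: 16.08
tool_pos: [0.6083, 0.138, 0.1268]
eef_rot: [0.002, 0.314, 0.949, 0.0]
force: [-3.4, -2.6, 14.1]
finger_gap: 0.0114
gripper_force: 60.9
```

```bash
python3 -c "
from h import *
rel([.6073,.138,.126],163.5-92)"
```

```text
t 16.07 pos [0.6083 0.138  0.1268] yaw 143.4 q1,q6 [12.8 49.4] F [-3.4 -2.6 14.1] T [-0.67  0.88  0.18] gap 0.0114
shift [ 0.021 -0.015  0.021] turn [ 0.043  0.023 14.38 ]
```

Request:
carry_out --plan '[[[0,0,0],[0,0,1],1],[[0,0,0],[0,0,1],1],[[0,0,0],[0,0,1],1],[[0,0,0],[0,0,1],1],[[0,0,0],[0,0,1],1],[[0,0,0],[0,0,1],1],[[0,0,0],[0,0,0],1]]'

```text
clock: 16.95
tool_pos: [0.608, 0.1376, 0.1269]
eef_rot: [0.002, 0.549, 0.836, 0.0]
force: [-3.7, -2.3, 15.9]
finger_gap: 0.0117
gripper_force: 61.0
```

```bash
python3 -c "
from h import *
rel([.6073,.138,.126],163.5-92)"
```

```text
t 16.95 pos [0.608  0.1376 0.1269] yaw 113.44 q1,q6 [12.8 79.4] F [-3.7 -2.3 15.9] T [-0.88  1.13  0.03] gap 0.0117
shift [ 0.016 -0.012  0.022] turn [0.039 0.018 8.387]
```

Request:
carry_out --plan '[[[0,0,0],[0,0,1],1],[[0,0,0],[0,0,1],1],[[0,0,0],[0,0,1],1],[[0,0,0],[0,0,1],1],[[0,0,0],[0,0,1],1],[[0,0,0],[0,0,1],1],[[0,0,0],[0,0,1],1],[[0,0,0],[0,0,0],1]]'

```text
clock: 17.95
tool_pos: [0.6076, 0.1375, 0.1269]
eef_rot: [0.001, 0.775, 0.632, 0.001]
force: [-4.9, -4.2, 17.3]
finger_gap: 0.0115
gripper_force: 61.1
```

```bash
python3 -c "
from h import *
rel([.6073,.138,.126],163.5-92)"
```

```text
t 17.95 pos [0.6076 0.1375 0.1269] yaw 78.45 q1,q6 [ 12.8 114.4] F [-4.9 -4.2 17.3] T [-0.9   1.47  0.07] gap 0.0115
shift [ 0.01  -0.01   0.022] turn [0.035 0.009 1.389]
```

Request:
carry_out --plan '[[[0,0,0],[0,0,0.8],1],[[0,0,0],[0,0,0.4],1],[[0,0,0],[0,0,0],1]]'

```text
clock: 18.32
tool_pos: [0.6075, 0.1376, 0.1268]
eef_rot: [0.001, 0.807, 0.591, 0.001]
force: [-5.9, -3.9, 16.9]
finger_gap: 0.0113
gripper_force: 61.2
```

```bash
python3 -c "
from h import *
rel([.6073,.138,.126],163.5-92)"
```

```text
t 18.32 pos [0.6075 0.1376 0.1268] yaw 72.48 q1,q6 [ 12.8 120.3] F [-5.9 -3.9 16.9] T [-0.96  1.51  0.2 ] gap 0.0113
shift [ 0.009 -0.008  0.021] turn [0.033 0.008 0.197]
```

Request:
carry_out --plan '[[[0,0,0],[0,0,0.4],1],[[0,0,0],[0,0,0.3],1],[[0,0,0],[0,0,0],1]]'

```text
clock: 18.7
tool_pos: [0.6075, 0.1376, 0.1269]
eef_rot: [0.001, 0.824, 0.566, 0.001]
force: [-5.9, -4.4, 16.5]
finger_gap: 0.0116
gripper_force: 61.2
```

```bash
python3 -c "
from h import *
rel([.6073,.138,.126],163.5-92)"
```

```text
t 18.7 pos [0.6075 0.1376 0.1269] yaw 69.0 q1,q6 [ 12.8 123.8] F [-5.9 -4.4 16.5] T [-0.91  1.53  0.32] gap 0.0116
shift [ 0.009 -0.008  0.021] turn [ 0.033  0.007 -0.5  ]
```

Request:
carry_out --plan '[[[0,0,0],[0,0,0.4],1],[[0,0,0],[0,0,0.4],1],[[0,0,0],[0,0,0],1]]'

```text
clock: 19.08
tool_pos: [0.6075, 0.1376, 0.1269]
eef_rot: [0.001, 0.843, 0.538, 0.001]
force: [-4.9, -4.5, 17.1]
finger_gap: 0.011
gripper_force: 64.1
```

```bash
python3 -c "
from h import *
rel([.6073,.138,.126],163.5-92)
im=camera('scene');cv2.imwrite('pics/s6.png',cv2.resize(im[180:280,400:520],(720,600),interpolation=cv2.INTER_CUBIC)[:,:,::-1])"
```

```text
t 19.07 pos [0.6075 0.1376 0.1269] yaw 65.09 q1,q6 [ 12.8 127.7] F [-4.9 -4.5 17.1] T [-1.1   1.5   0.96] gap 0.011
shift [ 0.008 -0.009  0.021] turn [ 0.035  0.008 -1.282]
```

View pics/s6.png

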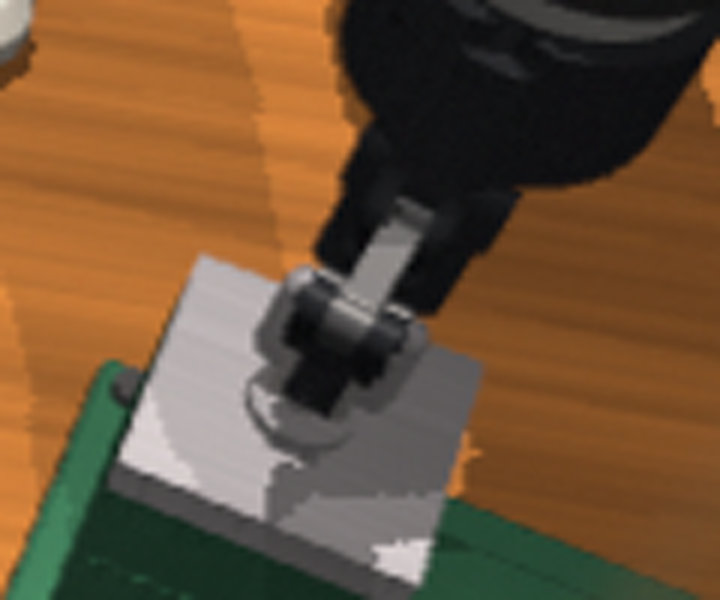

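The picture shows the collar flush on the plate at (300,410) and the key turned about 98 degrees. The torque jumped to 0.96 N m, so the stop is reached, and the push is holding at 17 N.

```bash
python3 -c "
from h import *
print(hand_in())"
```

```text
the job is handed in; nothing more can be done
None
```

The key is fully home in the green lathe's keyhole, turned clockwise to the stop, and still gripped and held there; I handed the job in at about 19 s of the 45 s allowed, but no verdict came back.

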